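Refit the cover of the bench dust-filter box

ROBOT

A 6-joint arm with a two-finger parallel gripper is mounted at the origin on the work surface. World frame = base frame: x ahead of the robot, y to its left, z up, the work surface at z = 0. Lengths are in m, angles in rad, forces in N, time in s.
With the tool pointing down it reaches from about 0.425 to 0.95 m from the base axis. Payload 3.5 kg.
Tool frame: the origin (TCP) lies at the very end of the fingers, on their centre line; the grasp point (between the pads) lies 19 mm behind it (grip_depth is the distance from the TCP to the grasp point, in m); x points along the fingers, z is the direction in which the jaws open and shut, and the axes are right-handed (so a half turn about x gives the same grasp; the last joint's range is limited). The gripper opens to 85 mm and grips with 20 to 120 N. Pads are 22 mm wide; open, the fingers measure 114 mm over their backs; the gripper's body (76 mm by 85 mm) begins 54 mm behind the grasp point. The pads swing forward as they close: fully open they stand 13 mm farther back than shut.
Start: joints at [-1.401, 0.286, 1.577, -0, 1.279, -0.15], TCP at [0.212, -0.641, 0.231] pointing down, gripper open.
Joint ranges: [-2.77, 2.77], [-0.9, 2.22], [0.21, 2.48], [-1.53, 4.67], [0.24, 2.81], [-2.84, 2.84]. Speed limits (rad/s): [2.79, 2.79, 3.14, 3.14, 3.14, 3.14].

INTERFACE

Orientations are given as a unit quaternion [x, y, z, w].
In Python, from plant import get_state, read_camera, calibration, sign_off, recognise, grip_depth gives the robot as it stands. The module is installed in compiled form; this text tells all that it offers.
- The arm moves only by the tool servo_tool, never from a script. Its argument "deltas" is a list that holds one entry, the list of rows, each a list of 4 numbers: the shift along the world's x, y, z scaled (see below), then the turn about the world's z scaled (see below). In form: [[[tx, ty, tz, spin], ...]]. A call has exactly 5 rows; each row is the pose to reach, as a shift and turn from the pose commanded when the call began; what a row does not reach only later rows make up. The controller multiplies each number of a shift by 10 cm and each number of a turn by 90 degrees. A row lasts 1/10 s, in which the tool goes at most 50 mm and 8.59 degrees, less where a joint would pass 70% of its speed; a pose out of reach is approached as far as the arm can. A call with a number of a shift or a turn outside -1 to 1 is refused whole. A call with a gripper value outside its range is refused whole. "claw" is the gripper's target within -1 to 1 (fully open at 1, half-way at 0, shut at -1), set as the call begins (left out, the last holds). The fingers move at their own pace and stop on an object; "force" is the grip in N (left out, the last holds). Time passes only in rows, so rows that repeat a pose let the fingers close, or fill a call up. It gives the time, the measured TCP pose, the force and the opening at its end, in the units of the state.
- get_state(): the state, without advancing time (a new reading comes with each control period).
- read_camera(name): name is "scene" or "side" or "wrist"; returns the picture (420x560x3 uint8, blue, green, red); there is no depth.
- calibration(name): a dict with "intrinsics" (3x3 intrinsics, pixels), "R" (3x3) and "t" (3): a world point X has camera coordinates R X + t; the wrist camera has in their place "T_tool_cam" (4x4, takes a point from camera to tool coordinates, whose origin is the TCP and whose axes are the tool frame's). Camera axes: x right, y down, z forward; pixel columns grow to the right and rows downward; lengths in m; the calibration is good to about 2 mm. A picture is of the moment at which its call begins: read the wrist's pose just before it. calibration takes no time and is no camera call.
- sign_off(): hands the job in, once; it reports no verdict.
Trained networks look in the newest picture that a camera, given by its name, has taken for a name from the list of things; names that differ only in an ending like _2 or _b are one class to them, and where a whole thing is asked for, a point or a joint stands for the part that bears it (a point fixed in the world has none). Each returns a list of dicts, best first, with "p" (0 to 1); they miss things now and then, are a little off and sometimes report something else, mostly with a low value. They report only what shows in the picture. A call takes as long as a camera call. They do not tell look-alikes from the thing itself.
- recognise(camera, query): "at" ([x, y, z] in m, in world coordinates, good to about 4 mm: the middle of the surface that is visible of it).
The state is a dict: "time": time; "qpos": joint angles; "dq": joint speeds; "joint_efforts": joint torques, N m; "eef_pos": TCP position; "tcp_rot": TCP orientation; "contact_force": force on the tool from outside, world axes, zero at the start; "wrist_torque": the same for the moment, N m; "opening": opening from 0.0 (shut) to 1.0 (fully open).
Only numpy, scipy, OpenCV 4.12 (cv2) and the standard library are available. Lean on these libraries where they do the work, as an engineer would, in place of code of your own. Each camera call takes 0.05 s, during which the arm holds its last target. There are 200 camera calls.

TASK

The last-maker's dust-filter box stands open. Turn the ball valve's lever fully shut (across its pipe, against the stop), then, with the valve shut, refit the loose cover panel: hold it tilted to hook one long edge under the lip of the box, and lower the opposite edge until the cover lies flat in its recess; let go of it, and finally turn the lever fully open again (in line with its pipe, against the stop). Leave the lasts, tools and other things on the bench where they are.

Things in the scene. Friction and masses are not known exactly. Their poses are not given: they have to be found in the camera images.
- lever (a joint): angle of the ball valve's lever: 0 = fully open, in line with the pipe; 1.571 = fully shut, across the pipe; hard stop at each; grows counter-clockwise seen from above. Starts between 0 and 0.5. It stays where it is left; turning it takes about 0.25 N m (some 3 N at the grip).
- lever_grip (a point): middle of the lever's sleeve, 90 mm from the pivot, 118 mm above the bench; its -x points along the lever, away from the pivot. The lever is a level bar 22 wide that ends 125 mm from its pivot; its outer 95 mm is a black rubber sleeve 16 thick, 110 to 126 mm above the bench.
- valve: fixed steel pipe arch with a brass ball valve in its middle: level 33 mm pipe along its x axis, at most 84 mm high below the lever's sleeve, on two uprights 170 mm apart. Origin on the bench, straight below the lever's upright pivot. The lever points along the valve's -x when open, its -y when shut. Stands left or right of the box.
- cover: loose aluminium panel, 150 (x) x 160 (y) x 6 mm, 0.28 to 0.5 kg, lying on the bench left or right of the box. On its middle stands a black grip bar 14 thick (x), 70 long (y), rising 36 above the panel. Origin: centre of the underside, z up. A half turn makes no difference: either of the 160 mm edges (x = -75, x = +75) may go under the lip.
- cover_edge_a (a point): middle of the cover's edge at its x = -75, half-way through its thickness
- cover_edge_b (a point): middle of the cover's edge at its x = +75, half-way through its thickness
- filter_box: fixed grey open-topped box, 171 (x) x 186 (y) mm, pleated filter inside. Origin: centre of its underside, on the bench, z up; -x is its robot side. The cover lies on a flat seat 85 mm above the bench in a recess 155 (x) x 170 (y) mm centred on the origin. A lip overhangs its -x side; the other sides have a rim 6 mm above the seat.
- lip (a point): middle of the free edge of the steel lip, on its underside: at x = -59.5 of the box, 97 mm above the bench (12 above the seat). The lip runs along y, is 5 thick, and covers the recess from x = -59.5 back to its end wall at x = -77.5, so the cover cannot be dropped in flat: tilted about 0.2 rad its edge goes in first.
- last_a: bystander, leave alone: wooden shoe last, about 205 long, 65 wide, 90 high, lying at the far side
- last_b: bystander, leave alone: a second wooden shoe last of the same size, at the far side
- hammer: bystander, leave alone: hammer lying between the robot and the box, under 40 high
- brush: bystander, leave alone: brush lying near the robot on its right, under 40 high
- jar: bystander, leave alone: glass jar, 66 across, 85 high, at the far right
- tin: bystander, leave alone: flat round steel tin, 72 across, 28 high, at the far left
- rasp_block: bystander, leave alone: dark wooden block 130 x 50 x 40 near the robot on its left
There are look-alikes about, which are no part of the job. What is shaped like the valve but blue is not meant.

How it is judged:
By the outcome, as a careful person would: the job done as asked, in the order asked, and still so for the second after the job is handed in, with the robot touching nothing.
It also fails if it takes over 72 s, if anything falls off the work surface, if the arm or the gripper's body presses on something with over 40 N, if the wrist force passes 120 N, or if a joint passes its speed limit or range.

## Working session

There is one attempt and no reset: what is moved stays moved. The work goes in short steps, Python scripts to look and compute and a tool call to move; the robot and the scene stay as the last step left them, time stands still between calls to the robot, and variables do not carry over. Pictures are saved under pics/ and viewed, about 8 in all and at most 12, crops included, and the job is handed in when it is done.

Besides the shell and the picture viewer there is one more tool, called after "Request:" in YAML: its name, and indented under it one key for each argument. servo_tool: Moves the arm, as the interface text tells. Its arguments: {"type":"object","properties":{"deltas":{"type":"array"},"claw":{"type":"number"},"force":{"type":"number"}},"required":["deltas"]}

```bash
mkdir -p pics; cat > h.py <<'E'
from plant import *
import numpy as np, cv2
def snap(c,n):
    im=read_camera(c); cv2.imwrite(f'pics/{n}.png',im); return im
def rec(c,qs,k=3):
    for q in qs:
        print(c,q,[(round(d['p'],2),np.round(d['at'],3).tolist()) for d in recognise(c,q)[:k]])
def proj(c,X):
    k=calibration(c);X=np.atleast_2d(X);p=(k['R']@X.T).T+k['t'];p=(k['intrinsics']@p.T).T
    return p[:,:2]/p[:,2:]
def unproj(c,uv,z):
    k=calibration(c);R=k['R'];o=-R.T@k['t'];uv=np.atleast_2d(uv).astype(float)
    d=(R.T@np.linalg.inv(k['intrinsics'])@np.c_[uv,np.ones(len(uv))].T).T
    return o+d*((z-o[2])/d[:,2:])
E
python3 - <<'E'
from h import *
s=get_state();print(s,grip_depth)
for c in('scene','side'):
    snap(c,c+'1')
    rec(c,['lever','lever_grip','valve','cover','cover_edge_a','cover_edge_b','filter_box','lip','hammer','brush'] )
    k=calibration(c);print(-k['R'].T@k['t'])
a=cv2.imread('pics/scene1.png');b=cv2.imread('pics/side1.png')
E
```

```text
{'time': 0.0, 'qpos': array([-1.40102671e+00,  2.87177986e-01,  1.57819084e+00, -2.46845681e-05,
        1.27859823e+00, -1.49989620e-01]), 'dq': array([-0.0004738 ,  0.00230988, -0.00068031,  0.00011282,  0.00089675,
        0.00068448]), 'joint_efforts': array([ 2.91317629e-04, -4.05983162e+01, -2.92624372e+01, -1.43152988e-04,
        5.88412397e-03,  2.17696368e-05]), 'eef_pos': array([ 0.21209388, -0.64011404,  0.22993147]), 'tcp_rot': array([ 0.41460294,  0.57382927, -0.41343948,  0.57261869]), 'contact_force': array([ 0.47981975, -0.94030637, -0.22122089]), 'wrist_torque': array([-0.03206819,  0.01531208, -0.02716461]), 'opening': 1.002611736540105} 0.0187
scene lever [(0.75, [0.244, 0.532, 0.124]), (0.66, [0.48, 0.316, 0.127]), (0.66, [0.52, -0.295, 0.006])]
scene lever_grip [(0.73, [0.484, 0.317, 0.126]), (0.73, [0.244, 0.531, 0.122])]
scene valve [(0.77, [0.289, 0.511, 0.075]), (0.61, [0.538, 0.306, 0.078])]
scene cover [(0.95, [0.519, -0.296, 0.007])]
scene cover_edge_a [(0.72, [0.515, -0.296, 0.003])]
scene cover_edge_b [(0.72, [0.515, -0.296, 0.003])]
scene filter_box [(
[... 201 characters left out ...]
.723, 0.357, 0.028])]
[1.30907783 0.54211943 1.0623172 ]
side lever [(0.94, [0.462, 0.319, 0.126]), (0.71, [0.223, 0.538, 0.126]), (0.39, [0.553, 0.028, 0.061])]
side lever_grip [(0.86, [0.225, 0.538, 0.119]), (0.79, [0.467, 0.314, 0.124])]
side valve [(0.98, [0.486, 0.322, 0.072]), (0.57, [0.258, 0.527, 0.076])]
side cover [(0.8, [0.501, -0.288, 0.004])]
side cover_edge_a [(0.69, [0.501, -0.29, 0.005])]
side cover_edge_b [(0.69, [0.501, -0.29, 0.005])]
side filter_box [(0.75, [0.551, 0.03, 0.063])]
side lip [(0.88, [0.548, 0.025, 0.066]), (0.22, [0.465, 0.317, 0.124])]
side hammer [(0.85, [0.37, 0.058, 0.019])]
side brush [(0.63, [0.466, 0.319, 0.125])]
[-0.17940378  0.94789443  0.86013363]
```

View pics/scene1.png

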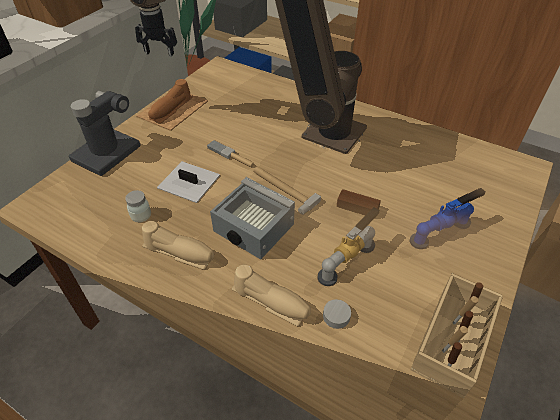

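View pics/side1.png

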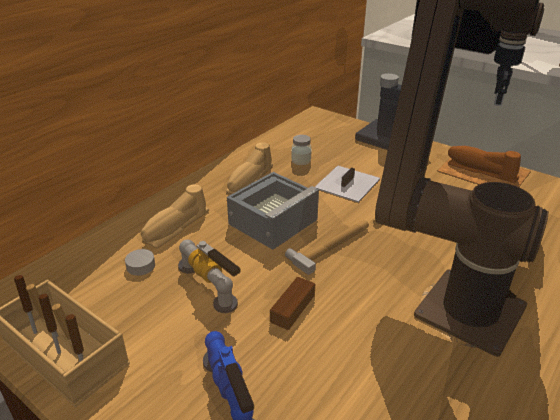

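The scene view shows the brass valve at about (345,250), the box at (252,215), the cover at (188,181) and the blue decoy at (450,215). Next I'll enlarge these to get corner positions.

```bash
python3 - <<'E'
from h import *
out=[]
for c,cs in(('scene',[(188,182,66,50),(253,215,100,76),(350,250,88,66)]),('side',[(348,183,72,54),(272,208,104,78),(210,272,112,84)])):
    im=cv2.imread(f'pics/{c}1.png');row=[]
    for x,y,w,h in cs:
        s=266/w; x0,y0=x-w/2,y-h/2
        M=np.float32([[s,0,-s*x0],[0,s,-s*y0]])
        o=cv2.warpAffine(im,M,(266,int(266*.75)),flags=cv2.INTER_CUBIC)
        for u in range(int(x0)//10*10,int(x0+w)+1,10):
            cv2.putText(o,str(u),(int((u-x0)*s),8),0,.3,(0,0,255));cv2.line(o,(int((u-x0)*s),8),(int((u-x0)*s),14),(0,0,255))
        for v in range(int(y0)//10*10,int(y0+h)+1,10):
            cv2.putText(o,str(v),(0,int((v-y0)*s)),0,.3,(0,0,255));cv2.line(o,(18,int((v-y0)*s)),(24,int((v-y0)*s)),(0,0,255))
        row.append(o)
    out.append(np.hstack(row))
cv2.imwrite('pics/c1.png',np.vstack(out))
# cover: white pixels -> minAreaRect in world at z=.006
for c,(x,y,r) in(('scene',(188,182,40)),('side',(348,183,42))):
    im=cv2.imread(f'pics/{c}1.png').astype(int);m=np.zeros(im.shape[:2],np.uint8)
    sub=im[y-r:y+r,x-r:x+r]; m[y-r:y+r,x-r:x+r]=((sub.max(2)-sub.min(2)<45)&(sub.min(2)>110))*255
    n,l,st,ce=cv2.connectedComponentsWithStats(m);i=1+st[1:,4].argmax()
    ys,xs=np.where(l==i);P=unproj(c,np.c_[xs,ys]+.0,.006)[:,:2]
    print(c,st[i],cv2.minAreaRect((P*1000).astype(np.float32)))
E
```

```text
scene [ 157  161   63   41 1204] ((506.995361328125, -301.8063659667969), (151.88397216796875, 162.230224609375), 5.450361251831055)
side [ 306  166   74   35 1142] ((513.88818359375, -271.2642822265625), (168.08042907714844, 219.4076385498047), 5.547953128814697)
```

View pics/c1.png

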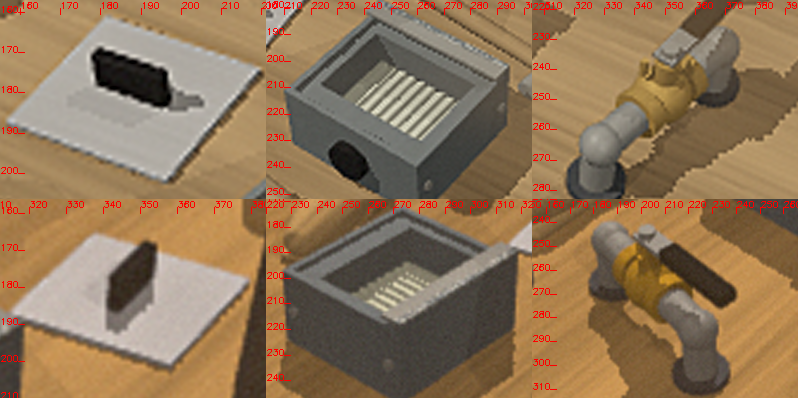

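```bash
python3 - <<'E'
from h import *
def show(n,a): print(n,np.round(a[:,:2],4).tolist(),'dir deg',np.degrees(np.arctan2(*(a[1]-a[0])[[1,0]])).round(1),'len',np.linalg.norm(a[1]-a[0]).round(4),'mid',a.mean(0)[:2].round(4))
show('box s +x edge',unproj('scene',[(210.5,211.6),(259.5,238)],.091))
show('box side +x edge',unproj('side',[(274.7,172.5),(225.9,194.8)],.091))
show('flange s near far',unproj('scene',[(367,245),(327.5,278)],.005))
show('flange side',unproj('side',[(224.7,302.8),(184.7,266)],.005))
# sleeve mask: dark pixels near lever
for c,(x0,y0,x1,y1) in(('scene',(345,190,392,240)),('side',(205,243,245,280))):
    im=cv2.imread(f'pics/{c}1.png').astype(int)
    m=np.zeros(im.shape[:2],np.uint8);m[y0:y1,x0:x1]=(im[y0:y1,x0:x1].max(2)<75)*255
    n,l,st,ce=cv2.connectedComponentsWithStats(m);i=1+st[1:,4].argmax();ys,xs=np.where(l==i)
    P=unproj(c,np.c_[xs,ys],.120)[:,:2];print(c,st[i],cv2.minAreaRect((P*1000).astype(np.float32)))
show('pivot,tip side',unproj('side',[(202.8,245),(236,272)],.122))
E
```

```text
box s +x edge [[0.6425, -0.0926], [0.6518, 0.0857]] dir deg 87.0 len 0.1785 mid [ 0.6472 -0.0035]
box side +x edge [[0.6356, -0.094], [0.6666, 0.0828]] dir deg 80.1 len 0.1796 mid [ 0.6511 -0.0056]
flange s near far [[0.4486, 0.3355], [0.6163, 0.2881]] dir deg -15.8 len 0.1743 mid [0.5325 0.3118]
flange side [[0.4509, 0.33], [0.6184, 0.2957]] dir deg -11.5 len 0.171 mid [0.5347 0.3128]
scene [378 206   2   3   4] ((395.5091247558594, 328.8670959472656), (8.954594612121582, 2.5661842823028564), 3.901893377304077)
side [208 249  32  27 346] ((455.39434814453125, 321.77032470703125), (27.57467269897461, 101.97750091552734), 80.91184997558594)
pivot,tip side [[0.5302, 0.3078], [0.4084, 0.3311]] dir deg 169.2 len 0.124 mid [0.4693 0.3194]
```

Request:
servo_tool:
  deltas:
    - [[0.12, 0.17, 0.04, -0.05], [0.24, 0.34, 0.08, -0.1], [0.36, 0.51, 0.12, -0.14], [0.48, 0.68, 0.16, -0.14], [0.6, 0.85, 0.2, -0.14]]

```text
time: 1.6
eef_pos: [0.2729, -0.5547, 0.2516]
tcp_rot: [0.474, 0.525, -0.474, 0.525]
contact_force: [-0.0, 0.1, -0.2]
opening: 1.0
```

Request:
servo_tool:
  deltas:
    - [[0.12, 0.17, 0.04, 0], [0.24, 0.34, 0.08, 0], [0.36, 0.51, 0.12, 0], [0.48, 0.68, 0.16, 0], [0.6, 0.85, 0.2, 0]]

```text
time: 2.1
eef_pos: [0.3332, -0.4693, 0.2717]
tcp_rot: [0.474, 0.524, -0.474, 0.525]
contact_force: [-0.0, -0.6, -0.1]
opening: 1.004
```

Request:
servo_tool:
  deltas:
    - [[0.15, 0.2, 0.04, 0], [0.3, 0.4, 0.08, 0], [0.45, 0.6, 0.12, 0], [0.6, 0.8, 0.16, 0], [0.6, 0.9, 0.2, 0]]

```text
time: 2.6
eef_pos: [0.3937, -0.3785, 0.2917]
tcp_rot: [0.474, 0.525, -0.473, 0.525]
contact_force: [-0.6, -0.4, -0.6]
opening: 0.998
```

Request:
servo_tool:
  deltas:
    - [[0.15, 0.2, 0.0, 0], [0.3, 0.4, 0.0, 0], [0.4, 0.6, 0, 0], [0.4, 0.6, 0, 0], [0.4, 0.6, 0, 0]]

```text
time: 3.1
eef_pos: [0.4321, -0.3206, 0.2915]
tcp_rot: [0.474, 0.524, -0.474, 0.525]
contact_force: [0.2, -0.8, 0.1]
opening: 1.0
```

```bash
cat >> h.py <<'E'
from scipy.spatial.transform import Rotation as Ro
def wpose(s):
    T=np.eye(4);T[:3,:3]=Ro.from_quat(s['tcp_rot']).as_matrix();T[:3,3]=s['eef_pos'];return T@calibration('wrist')['T_tool_cam']
def wun(W,uv,z):
    K=calibration('wrist')['intrinsics'];uv=np.atleast_2d(uv).astype(float)
    d=(W[:3,:3]@np.linalg.inv(K)@np.c_[uv,np.ones(len(uv))].T).T;return W[:3,3]+d*((z-W[2,3])/d[:,2:])
def wproj(W,X):
    K=calibration('wrist')['intrinsics'];p=(np.atleast_2d(X)-W[:3,3])@W[:3,:3];p=p@K.T;return p[:,:2]/p[:,2:]
def jaw(s): z=Ro.from_quat(s['tcp_rot']).as_matrix()[:,2];return np.degrees(np.arctan2(z[1],z[0]))%180
E
python3 - <<'E'
from h import *
s=get_state();W=wpose(s);print(s['time'],s['eef_pos'],s['qpos'],jaw(s));print(W.round(3))
im=snap('wrist','w1').astype(int);np.save('pics/w1.npy',W)
rec('wrist',['cover','cover_edge_a','cover_edge_b'])
m=((im.max(2)-im.min(2)<45)&(im.min(2)>110)).astype(np.uint8)
n,l,st,ce=cv2.connectedComponentsWithStats(m);i=1+st[1:,4].argmax();print(st[i])
ys,xs=np.where(l==i);P=wun(W,np.c_[xs,ys],.006)[:,:2];print(cv2.minAreaRect((P*1000).astype(np.float32)))
print(wproj(W,[.5,-.3,0]))
E
```

```text
3.1 [ 0.4320754  -0.32057079  0.29152888] [-8.26622995e-01 -6.03002862e-02  1.84501363e+00 -7.70267073e-04
  1.35640346e+00  6.43480480e-01] 95.77866225391267
[[ 0.1   -0.95  -0.297  0.507]
 [-0.995 -0.096 -0.03  -0.314]
 [ 0.     0.298 -0.954  0.435]
 [ 0.     0.     0.     1.   ]]
wrist cover [(0.73, [0.516, -0.3, 0.008])]
wrist cover_edge_a [(0.91, [0.516, -0.308, 0.003])]
wrist cover_edge_b [(0.91, [0.516, -0.308, 0.003])]
[  212    43   132   123 13957]
((509.00518798828125, -305.14178466796875), (149.3166046142578, 160.38772583007812), 5.511582374572754)
[[272.78389263 113.98041258]]
```

Request:
servo_tool:
  deltas:
    - [[0.1, 0.2, 0.0, -0.05], [0.1, 0.4, 0.0, -0.1], [0.1, 0.6, 0.0, -0.1], [0.1, 0.8, 0, -0.1], [0.1, 1.0, 0, -0.1]]

```text
time: 3.8
eef_pos: [0.4419, -0.22, 0.2913]
tcp_rot: [-0.514, -0.486, 0.514, -0.486]
contact_force: [0.2, 0.5, -0.6]
opening: 1.001
```

Request:
servo_tool:
  deltas:
    - [[0.1, 0.25, 0.0, -0.05], [0.1, 0.5, 0.0, -0.07], [0.1, 0.75, 0.0, -0.07], [0.1, 1.0, 0, -0.07], [0.1, 1.0, 0, -0.07]]

```text
time: 4.3
eef_pos: [0.4519, -0.1187, 0.2915]
tcp_rot: [0.539, 0.458, -0.539, 0.458]
contact_force: [0.6, -0.0, 0.1]
opening: 1.0
```

Request:
servo_tool:
  deltas:
    - [[0.1, 0.25, 0.0, 0], [0.1, 0.5, 0.0, 0], [0.1, 0.75, 0.0, 0], [0.1, 1.0, 0, 0], [0.1, 1.0, 0, 0]]

```text
time: 4.8
eef_pos: [0.4621, -0.0196, 0.2914]
tcp_rot: [0.539, 0.457, -0.539, 0.458]
contact_force: [-0.5, -0.7, 0.2]
opening: 0.998
```

```bash
python3 - <<'E'
from h import *
s=get_state();W=wpose(s);print(s['time'],s['eef_pos'],s['qpos'],jaw(s))
im=snap('wrist','w2');np.save('pics/w2.npy',W)
rec('wrist',['filter_box','lip'])
E
```

```text
4.8 [ 0.46211033 -0.01955677  0.29140462] [-2.62314676e-01 -2.43275913e-01  2.00622184e+00  1.84596543e-04
  1.37842369e+00  1.47203628e+00] 80.62699026278875
wrist filter_box [(0.95, [0.573, 0.009, 0.081])]
wrist lip [(0.82, [0.573, 0.006, 0.087])]
```

View pics/w2.png

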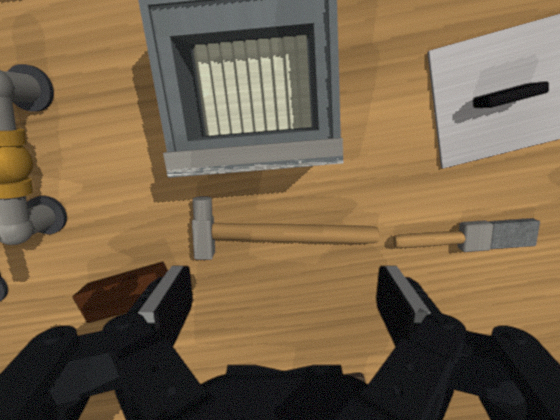

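Request:
servo_tool:
  deltas:
    - [[0.0, 0.25, 0.0, 0], [0.0, 0.5, 0.0, 0], [0.0, 0.75, 0.0, 0], [0.0, 1.0, 0, 0], [0, 1.0, 0, 0]]

```text
time: 5.45
eef_pos: [0.4624, 0.0799, 0.2913]
tcp_rot: [0.54, 0.457, -0.54, 0.457]
contact_force: [-0.1, -0.3, -0.4]
opening: 1.003
```

Request:
servo_tool:
  deltas:
    - [[-0.2, 0.25, 0.0, 0], [-0.2, 0.5, 0.0, 0], [-0.2, 0.75, 0.0, 0], [-0.2, 1.0, 0, 0], [-0.2, 1.0, 0, 0]]

```text
time: 5.95
eef_pos: [0.4426, 0.1795, 0.2913]
tcp_rot: [-0.54, -0.457, 0.54, -0.457]
contact_force: [-0.1, -0.2, 0.1]
opening: 0.993
```

Request:
servo_tool:
  deltas:
    - [[-0.2, 0.25, 0.0, 0], [-0.2, 0.5, 0.0, 0], [-0.2, 0.75, 0.0, 0], [-0.2, 1.0, 0, 0], [-0.2, 1.0, 0, 0]]

```text
time: 6.45
eef_pos: [0.4229, 0.2793, 0.2912]
tcp_rot: [-0.54, -0.457, 0.54, -0.457]
contact_force: [0.6, 0.5, -0.8]
opening: 1.002
```

```bash
python3 - <<'E'
from h import *
s=get_state();W=wpose(s);print(s['time'],s['eef_pos'],s['qpos'],jaw(s))
im=snap('wrist','w3');np.save('pics/w3.npy',W)
rec('wrist',['lever_grip','valve'])
E
```

```text
6.45 [0.42293521 0.27929928 0.291184  ] [ 3.83423868e-01 -1.33663798e-01  1.91333338e+00 -4.10211704e-04
  1.36207355e+00  2.12024717e+00] 80.49222572429565
wrist lever_grip [(0.74, [0.482, 0.31, 0.12]), (0.55, [0.19, 0.552, 0.13])]
wrist valve [(0.78, [0.343, 0.464, 0.074]), (0.71, [0.523, 0.308, 0.082])]
```

View pics/w3.png

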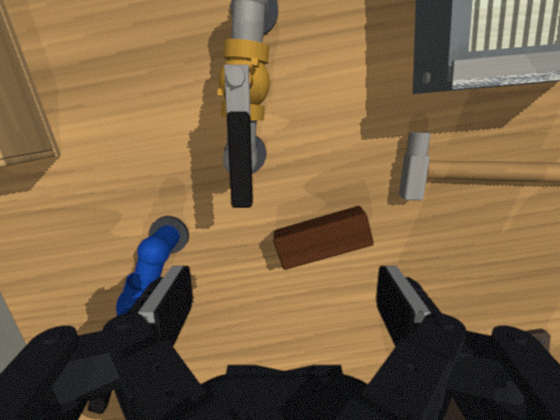

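The wrist views are clear. w2 shows the lip's free edge running from (163,153) to (341,139). w3 shows the lever bolt at (238,78), its sleeve tip at (241,206), and a flange at (247,154).

```bash
python3 - <<'E'
from h import *
W2=np.load('pics/w2.npy');W3=np.load('pics/w3.npy')
def show(n,a): print(n,np.round(a[:,:2],4).tolist(),'dir deg',np.degrees(np.arctan2(*(a[1]-a[0])[[1,0]])).round(1),'len',np.linalg.norm(a[1]-a[0]).round(4),'mid',a.mean(0)[:2].round(4))
show('lip free',wun(W2,[(341,139),(163,153)],.102))
show('lip outer',wun(W2,[(343,159),(166,173)],.102))
show('rim left edge',wun(W2,[(164,150),(145,10)],.091))
show('lever piv,tip',wun(W3,[(238,78),(241,206)],.126))
show('sleeve',wun(W3,[(239,114),(241,206)],.126))
show('flange w2',wun(W2,[(45,215),(27,87)],.005))
show('flange w3',wun(W3,[(247,154),(257,13)],.005))
E
```

```text
lip free [[0.4985, -0.0858], [0.5145, 0.0984]] dir deg 85.0 len 0.1849 mid [0.5065 0.0063]
lip outer [[0.4778, -0.0856], [0.4936, 0.101]] dir deg 85.1 len 0.1873 mid [0.4857 0.0077]
rim left edge [[0.5167, 0.1008], [0.6469, 0.0825]] dir deg -8.0 len 0.1315 mid [0.5818 0.0916]
lever piv,tip [[0.5309, 0.3022], [0.4124, 0.3242]] dir deg 169.5 len 0.1205 mid [0.4717 0.3132]
sleeve [[0.5003, 0.3077], [0.4124, 0.3242]] dir deg 169.4 len 0.0894 mid [0.4564 0.316 ]
flange w2 [[0.4505, 0.3268], [0.6165, 0.2837]] dir deg -14.6 len 0.1715 mid [0.5335 0.3053]
flange w3 [[0.4492, 0.3242], [0.6104, 0.2792]] dir deg -15.6 len 0.1674 mid [0.5298 0.3017]
```

Request:
servo_tool:
  deltas:
    - [[0.1, 0.2, -0.2, -0.01], [0.24, 0.4, -0.4, -0.01], [0.24, 0.4, -0.6, -0.01], [0.24, 0.4, -0.8, -0.01], [0.24, 0.4, -0.9, -0.01]]

```text
time: 7.1
eef_pos: [0.4459, 0.3174, 0.1991]
tcp_rot: [-0.543, -0.452, 0.545, -0.452]
contact_force: [-0.8, -0.8, 0.0]
opening: 1.0
```

Request:
servo_tool:
  deltas:
    - [[0, 0, -0.25, 0], [0, 0, -0.5, 0], [0, 0, -0.75, 0], [0, 0, -1.0, 0], [0, 0, -1.0, 0]]

```text
time: 7.6
eef_pos: [0.4442, 0.317, 0.098]
tcp_rot: [-0.541, -0.452, 0.546, -0.451]
contact_force: [0.1, 0.3, -0.5]
opening: 0.999
```

Request:
servo_tool:
  deltas:
    - [[0, 0, 0, 0], [0, 0, 0, 0], [0, 0, 0, 0], [0, 0, 0, 0], [0, 0, 0, 0]]
  claw: -1
  force: 30

```text
time: 8.1
eef_pos: [0.4469, 0.3196, 0.1026]
tcp_rot: [0.544, 0.452, -0.543, 0.453]
contact_force: [-0.6, 0.3, 3.9]
opening: 0.254
```

```bash
python3 - <<'E'
from h import *
s=get_state();print(s['time'],s['eef_pos'],s['opening'],s['contact_force'],s['wrist_torque'],jaw(s))
p=np.array([.531,.304]);d=s['eef_pos'][:2]-p;print(np.hypot(*d),np.degrees(np.arctan2(d[1],d[0])))
r=np.hypot(*d);a0=np.arctan2(d[1],d[0])
for k in range(1,13):
    a=a0+np.radians(7.5*k);q=p+r*np.array([np.cos(a),np.sin(a)]);print(7.5*k,((q-s['eef_pos'][:2])*10).round(3),round(7.5*k/90,3))
E
```

```text
8.1 [0.44686775 0.31963252 0.10261238] 0.2543231500890356 [-0.6354973   0.2811393   3.85874308] [-0.06404785  0.07638687  0.19345609] 79.58364414077799
0.08557225161414526 169.47397812181276
7.5 [-0.013 -0.111] 0.083
15.0 [-0.012 -0.223] 0.167
22.5 [ 0.004 -0.334] 0.25
30.0 [ 0.035 -0.442] 0.333
37.5 [ 0.079 -0.544] 0.417
45.0 [ 0.136 -0.641] 0.5
52.5 [ 0.205 -0.729] 0.583
60.0 [ 0.285 -0.807] 0.667
67.5 [ 0.375 -0.874] 0.75
75.0 [ 0.473 -0.929] 0.833
82.5 [ 0.577 -0.97 ] 0.917
90.0 [ 0.685 -0.998] 1.0
```

Request:
servo_tool:
  deltas:
    - [[-0.013, -0.11, 0, 0.083], [-0.012, -0.22, 0, 0.167], [0.004, -0.33, 0, 0.25], [0.035, -0.44, 0, 0.333], [0.08, -0.54, 0, 0.417]]

```text
time: 8.6
eef_pos: [0.4552, 0.2647, 0.1026]
tcp_rot: [0.369, 0.603, -0.368, 0.604]
contact_force: [0.5, -1.1, 1.8]
opening: 0.252
```

Request:
servo_tool:
  deltas:
    - [[0.057, -0.097, 0, 0.083], [0.126, -0.185, 0, 0.167], [0.206, -0.263, 0, 0.25], [0.296, -0.33, 0, 0.333], [0.394, -0.385, 0, 0.417]]

```text
time: 9.1
eef_pos: [0.4956, 0.2254, 0.1027]
tcp_rot: [0.155, 0.689, -0.155, 0.691]
contact_force: [2.8, -3.5, 0.6]
opening: 0.252
```

```bash
python3 - <<'E'
from h import *
s=get_state();print(s['time'],s['eef_pos'],s['opening'],s['contact_force'],s['wrist_torque'],jaw(s))
p=np.array([.531,.304]);d=s['eef_pos'][:2]-p;print(np.hypot(*d),np.degrees(np.arctan2(d[1],d[0])))
E
```

```text
9.1 [0.49558444 0.22543823 0.1026537 ] 0.2518852581394005 [ 2.84418323 -3.50734886  0.58791666] [-0.44191436 -0.29687032 -0.61123408] 154.7063706468686
0.08617548314202073 -114.26579872448177
```

Request:
servo_tool:
  deltas:
    - [[0.042, -0.018, 0, 0.033], [0.084, -0.033, 0, 0.067], [0.128, -0.045, 0, 0.1], [0.171, -0.057, 0, 0.133], [0.171, -0.057, 0, 0.133]]

```text
time: 9.6
eef_pos: [0.5105, 0.2202, 0.1026]
tcp_rot: [0.084, 0.703, -0.085, 0.701]
contact_force: [-5.6, -4.1, 7.1]
opening: 0.25
```

```bash
python3 - <<'E'
from h import *
s=get_state();print(s['time'],s['eef_pos'],s['opening'],s['contact_force'],s['wrist_torque'],jaw(s),s['qpos'])
p=np.array([.531,.304]);d=s['eef_pos'][:2]-p;print(np.hypot(*d),np.degrees(np.arctan2(d[1],d[0])))
E
```

```text
9.6 [0.5105364  0.22018355 0.102567  ] 0.2502080595507077 [-5.61896643 -4.1130037   7.05538038] [-0.65775882  0.62180016 -0.79875439] 166.32566537177394 [ 2.24770284e-01  1.71749923e-01  1.96614806e+00 -2.12100790e-04
  1.00673610e+00  4.63544106e-01]
0.08627836406512902 -103.720230329617
```

Request:
servo_tool:
  deltas:
    - [[0.02, -0.005, 0, 0.01], [0.04, -0.01, 0, 0.02], [0.06, -0.01, 0, 0.03], [0.06, -0.01, 0, 0.03], [0.06, -0.01, 0, 0.03]]

```text
time: 10.1
eef_pos: [0.5108, 0.2205, 0.1023]
tcp_rot: [0.068, 0.71, -0.069, 0.697]
contact_force: [-20.0, -1.8, 18.0]
opening: 0.25
```

```bash
python3 - <<'E'
from h import *
s=get_state();print(s['time'],s['eef_pos'],s['opening'],s['contact_force'],s['wrist_torque'],jaw(s))
p=np.array([.531,.304]);d=s['eef_pos'][:2]-p;print(np.hypot(*d),np.degrees(np.arctan2(d[1],d[0])))
E
```

```text
10.1 [0.51075483 0.22054427 0.10229682] 0.24989463045815433 [-19.98349771  -1.81403971  17.95835775] [-0.22493123  2.96818772 -1.29147481] 168.86575771402215
0.08587622825201062 -103.63573302058307
```

Request:
servo_tool:
  deltas:
    - [[-0.04, 0, 0, -0.03], [-0.04, 0, 0, -0.03], [-0.04, 0, 0, -0.03], [-0.04, 0, 0, -0.03], [-0.04, 0, 0, -0.03]]
  claw: 1

```text
time: 10.6
eef_pos: [0.513, 0.22, 0.1013]
tcp_rot: [0.083, 0.702, -0.083, 0.702]
contact_force: [-0.5, -0.3, -0.4]
opening: 0.999
```

Request:
servo_tool:
  deltas:
    - [[0, 0, 0.2, 0], [0, 0, 0.4, 0], [0, 0, 0.6, 0], [0, 0, 0.8, 0], [0, 0, 1.0, 0]]

```text
time: 11.1
eef_pos: [0.5128, 0.22, 0.202]
tcp_rot: [0.083, 0.702, -0.083, 0.702]
contact_force: [-0.1, 0.5, -0.6]
opening: 1.002
```

Request:
servo_tool:
  deltas:
    - [[-0.1, -0.2, 0.2, 0], [-0.2, -0.4, 0.4, 0], [-0.3, -0.6, 0.6, 0], [-0.4, -0.8, 0.8, 0], [-0.5, -1.0, 1.0, 0]]

```text
time: 11.6
eef_pos: [0.4623, 0.1193, 0.3021]
tcp_rot: [0.083, 0.702, -0.083, 0.702]
contact_force: [0.5, 0.2, 0.1]
opening: 0.998
```

Request:
servo_tool:
  deltas:
    - [[0, -0.2, 0, -0.08], [0, -0.4, 0, -0.17], [0, -0.6, 0, -0.25], [0, -0.8, 0, -0.33], [0, -1.0, 0, -0.4]]

```text
time: 12.1
eef_pos: [0.4627, 0.0192, 0.3014]
tcp_rot: [0.297, 0.642, -0.297, 0.642]
contact_force: [0.3, -0.8, 0.5]
opening: 1.0
```

```bash
python3 - <<'E'
from h import *
s=get_state();print(s['time'],s['eef_pos'],s['opening'],s['contact_force'],jaw(s))
W=wpose(s);np.save('pics/w4.npy',W);snap('wrist','w4')
rec('wrist',['lever_grip','filter_box']);snap('side','s4');rec('side',['lever_grip'])
E
```

```text
12.1 [0.46270706 0.0191552  0.30135679] 1.0002350980547698 [ 0.32359626 -0.83954795  0.54909545] 130.28800886523393
wrist lever_grip [(0.73, [0.503, 0.204, 0.124])]
wrist filter_box [(0.57, [0.578, 0.005, 0.081])]
side lever_grip [(0.93, [0.514, 0.251, 0.126]), (0.86, [0.223, 0.537, 0.122])]
```

View pics/w4.png

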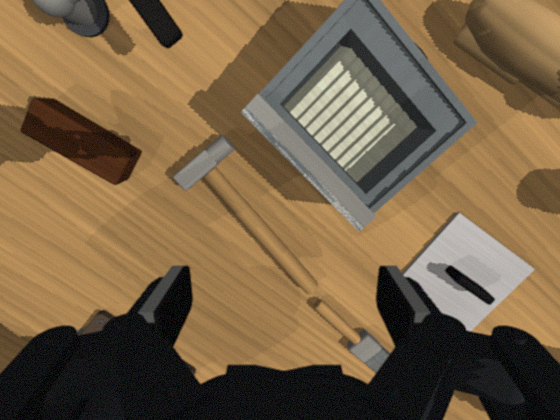

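```bash
cat > fit.py <<'E'
from h import *
from scipy.optimize import least_squares
W2=np.load('pics/w2.npy');W4=np.load('pics/w4.npy')
O=[]
for pr,uv,X in[(W2,(163,153),(-59.5,93,102)),(W2,(341,139),(-59.5,-93,102)),(W4,(259,97),(-59.5,93,102)),(W4,(374,210),(-59.5,-93,102)),(W4,(474,124),(85.5,-93,91)),
 ('scene',(210.5,211.6),(85.5,-93,91)),('scene',(259.5,238),(85.5,93,91)),('side',(274.7,172.5),(85.5,-93,91)),('side',(225.9,194.8),(85.5,93,91))]: O.append((pr,np.array(uv),np.array(X)/1e3))
def f(p,full=False):
    r=[]
    for pr,uv,X in O:
        c,s=np.cos(p[2]),np.sin(p[2]);x=np.array([p[0]+c*X[0]-s*X[1],p[1]+s*X[0]+c*X[1],X[2]])
        g=wun(pr,uv,X[2])[0] if not isinstance(pr,str) else unproj(pr,uv,X[2])[0]
        w=1 if not isinstance(pr,str) else .5
        r+=list((g-x)[:2]*1e3*w)
    return np.array(r)
q=least_squares(f,[.566,0,-.08],loss='soft_l1');print(q.x,np.degrees(q.x[2]));print(f(q.x).reshape(-1,2).round(1).tolist())
E
python3 fit.py
```

```text
[ 0.56523411  0.00154628 -0.08442937] -4.8374467297448165
[[0.7, -0.9], [0.4, 0.3], [-0.7, -4.5], [5.1, 5.8], [-1.6, 0.2], [-0.0, 2.9], [-3.2, -0.7], [-3.5, 2.1], [4.1, -2.1]]
```

Request:
servo_tool:
  deltas:
    - [[0.0, -0.2, 0, -0.08], [0.0, -0.4, 0, -0.16], [0.1, -0.6, 0, -0.24], [0.1, -0.8, 0, -0.32], [0.1, -1.0, 0, -0.385]]

```text
time: 12.85
eef_pos: [0.473, -0.0797, 0.3013]
tcp_rot: [0.474, 0.525, -0.474, 0.525]
contact_force: [0.4, 0.2, 0.5]
opening: 0.998
```

Request:
servo_tool:
  deltas:
    - [[0.0, -0.2, 0, 0], [0.0, -0.4, 0, 0], [0.1, -0.6, 0, 0], [0.1, -0.8, 0, 0], [0.1, -1.0, 0, 0]]

```text
time: 13.35
eef_pos: [0.4833, -0.1798, 0.3012]
tcp_rot: [0.473, 0.526, -0.473, 0.526]
contact_force: [0.5, 0.3, 0.0]
opening: 1.003
```

Request:
servo_tool:
  deltas:
    - [[0.05, -0.2, -0.2, 0], [0.1, -0.4, -0.4, 0], [0.15, -0.6, -0.6, 0], [0.2, -0.8, -0.8, 0], [0.26, -1.0, -1.0, 0]]

```text
time: 13.85
eef_pos: [0.5095, -0.2797, 0.2004]
tcp_rot: [0.473, 0.526, -0.473, 0.526]
contact_force: [-0.2, -0.1, -0.1]
opening: 0.998
```

Request:
servo_tool:
  deltas:
    - [[0, -0.1, -0.2, 0], [0, -0.2, -0.4, 0], [0, -0.22, -0.6, 0], [0, -0.22, -0.8, 0], [0, -0.22, -1.0, 0]]

```text
time: 14.35
eef_pos: [0.5094, -0.3011, 0.1004]
tcp_rot: [0.473, 0.526, -0.473, 0.526]
contact_force: [0.5, 0.9, -0.6]
opening: 0.998
```

```bash
python3 - <<'E'
from h import *
s=get_state();print(s['time'],s['eef_pos'],s['opening'],s['contact_force'],jaw(s))
W=wpose(s);np.save('pics/w5.npy',W);im=snap('wrist','w5')
rec('wrist',['cover']);rec('scene',[]) 
print(wproj(W,[s['eef_pos']-[0,0,.06]]))
E
```

```text
14.35 [ 0.50938928 -0.30109935  0.10038181] 0.9982897459674753 [ 0.53365685  0.91956679 -0.6367004 ] 96.04028842863038
wrist cover [(0.64, [0.522, -0.299, 0.009])]
[[282.85927569 225.47536896]]
```

View pics/w5.png

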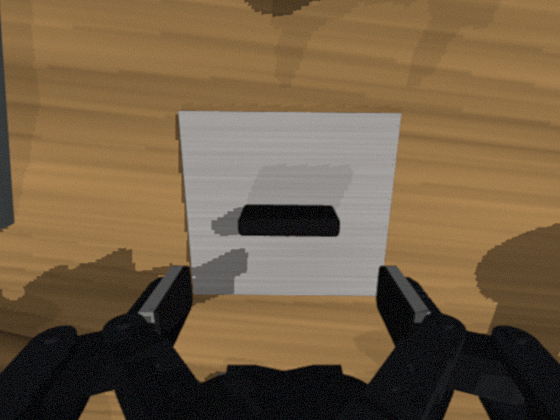

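```bash
python3 - <<'E'
from h import *
W=np.load('pics/w5.npy')
P=wun(W,[(179,112),(401,113),(386,295),(191,295)],.006);print(P.round(4).tolist(),P.mean(0).round(4))
e=(P[0]+P[1]-P[2]-P[3])/2;print(np.linalg.norm(e),np.degrees(np.arctan2(e[1],e[0])))
print(wun(W,[(245,205),(334,205),(339,234),(240,234)],.042).round(4).tolist())
E
```

```text
[[0.5749, -0.2194, 0.006], [0.5908, -0.3775, 0.006], [0.4429, -0.3966, 0.006], [0.4254, -0.2307, 0.006]] [ 0.5085 -0.3061  0.006 ]
0.1494779744375297 5.840787264491553
[[0.5217, -0.2746, 0.042], [0.5279, -0.3332, 0.042], [0.5079, -0.3397, 0.042], [0.5008, -0.2726, 0.042]]
```

Request:
servo_tool:
  deltas:
    - [[0, -0.045, -0.2, 0], [0, -0.045, -0.4, 0], [0, -0.045, -0.6, 0], [0, -0.045, -0.8, 0], [0, -0.045, -0.9, 0]]

```text
time: 14.95
eef_pos: [0.5089, -0.3056, 0.0106]
tcp_rot: [0.473, 0.526, -0.473, 0.525]
contact_force: [0.1, 0.7, -0.8]
opening: 1.003
```

Request:
servo_tool:
  deltas:
    - [[0, 0, 0, 0], [0, 0, 0, 0], [0, 0, 0, 0], [0, 0, 0, 0], [0, 0, 0, 0]]
  claw: -1
  force: 35

```text
time: 15.45
eef_pos: [0.5088, -0.3065, 0.0116]
tcp_rot: [0.474, 0.525, -0.474, 0.525]
contact_force: [0.2, -0.0, -2.6]
opening: 0.807
```

Request:
servo_tool:
  deltas:
    - [[0, 0, 0.1, 0], [0, 0, 0.3, 0], [0, 0, 0.5, 0], [0, 0, 0.7, 0], [0, 0, 0.9, 0]]

```text
time: 15.95
eef_pos: [0.5087, -0.3065, 0.1028]
tcp_rot: [0.474, 0.525, -0.474, 0.525]
contact_force: [0.1, -0.2, -4.6]
opening: 0.809
```

Request:
servo_tool:
  deltas:
    - [[0, 0, 0.2, -0.04], [0, 0, 0.4, -0.08], [0, 0, 0.6, -0.12], [0, 0, 0.7, -0.12], [0, 0, 0.7, -0.12]]

```text
time: 16.45
eef_pos: [0.5096, -0.3072, 0.1738]
tcp_rot: [0.521, 0.477, -0.52, 0.48]
contact_force: [0.2, 0.2, -4.0]
opening: 0.811
```

```bash
python3 - <<'E'
from h import *
s=get_state();print(s['time'],s['eef_pos'],s['opening'],s['contact_force'],s['wrist_torque'],jaw(s))
W=wpose(s);np.save('pics/w6.npy',W);im=snap('wrist','w6');sc=snap('scene','sc6');sd=snap('side','sd6')
rec('scene',['cover'])
u,v=proj('scene',s['eef_pos'])[0].astype(int);a=cv2.resize(sc[v-50:v+50,u-65:u+65],(400,300),interpolation=2)
u,v=proj('side',s['eef_pos'])[0].astype(int);b=cv2.resize(sd[v-50:v+50,u-65:u+65],(400,300),interpolation=2)
cv2.imwrite('pics/c6.png',np.hstack([a,b,]));cv2.imwrite('pics/c6.png',np.vstack([np.hstack([a,b]),np.hstack([cv2.resize(im,(400,300)),a*0])]))
E
```

```text
16.45 [ 0.50959641 -0.30721899  0.17378342] 0.8106355348330073 [ 0.21300384  0.15247964 -3.99194305] [ 0.04655902  0.03983227 -0.03559642] 85.1810007352722
scene cover [(0.69, [0.525, -0.291, 0.169]), (0.29, [0.337, 0.247, 0.036])]
```

View pics/c6.png

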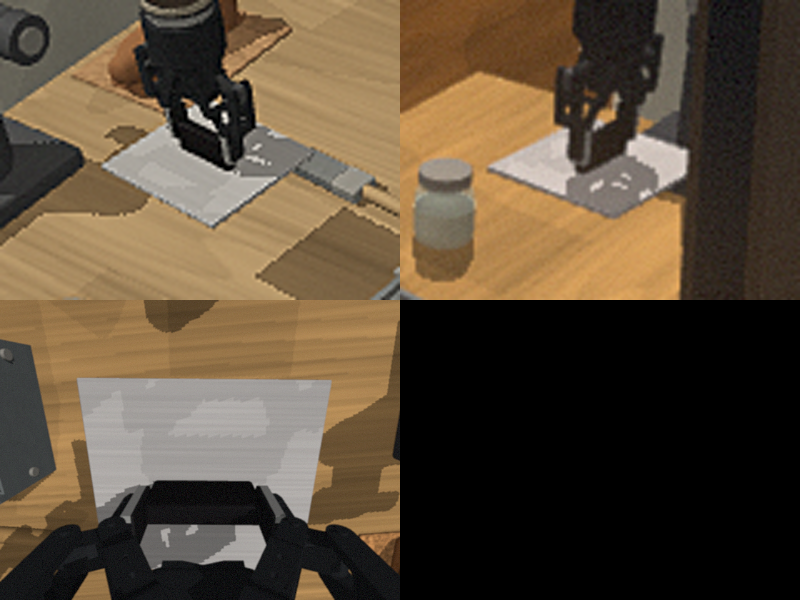

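Request:
servo_tool:
  deltas:
    - [[-0.05, 0.15, 0, 0], [-0.1, 0.35, 0, 0], [-0.15, 0.55, 0, 0], [-0.2, 0.75, 0, 0], [-0.25, 0.95, 0, 0]]

```text
time: 17.15
eef_pos: [0.4827, -0.2095, 0.1703]
tcp_rot: [-0.521, -0.479, 0.521, -0.477]
contact_force: [0.7, 0.3, -4.2]
opening: 0.81
```

Request:
servo_tool:
  deltas:
    - [[-0.05, 0.2, 0, 0], [-0.1, 0.4, 0, 0], [-0.15, 0.6, 0, 0], [-0.2, 0.8, 0, 0], [-0.25, 1.0, 0, 0]]

```text
time: 17.65
eef_pos: [0.4581, -0.1098, 0.1713]
tcp_rot: [0.521, 0.478, -0.521, 0.478]
contact_force: [0.3, 0.8, -2.6]
opening: 0.813
```

Request:
servo_tool:
  deltas:
    - [[-0.05, 0.2, 0, 0], [-0.1, 0.4, 0, 0], [-0.15, 0.6, 0, 0], [-0.2, 0.8, 0, 0], [-0.22, 1.0, 0, 0]]

```text
time: 18.15
eef_pos: [0.4358, -0.0099, 0.1712]
tcp_rot: [0.521, 0.478, -0.521, 0.478]
contact_force: [-0.2, -0.5, -3.5]
opening: 0.811
```

Request:
servo_tool:
  deltas:
    - [[0, 0.15, -0.1, 0], [0, 0.24, -0.2, 0], [0, 0.24, -0.3, 0], [0, 0.24, -0.4, 0], [0, 0.24, -0.5, 0]]

```text
time: 18.65
eef_pos: [0.4366, 0.0121, 0.1203]
tcp_rot: [-0.521, -0.478, 0.521, -0.478]
contact_force: [1.0, 0.4, -4.1]
opening: 0.814
```

```bash
python3 - <<'E'
from h import *
s=get_state();print(s['time'],s['eef_pos'],s['opening'],s['contact_force'],s['wrist_torque'],jaw(s),s['qpos'])
E
```

```text
18.65 [0.4366087  0.01212917 0.12033297] 0.8143906199280255 [ 1.01715178  0.40495157 -4.05352648] [0.01212555 0.03445613 0.03413901] 85.07284490004743 [-2.05179081e-01 -1.28235787e-01  2.23491220e+00 -3.24158026e-04
  1.03530182e+00  1.45177783e+00]
```

Request:
servo_tool:
  deltas:
    - [[0, 0, -0.03, 0], [0, 0, -0.06, 0], [0, 0, -0.08, 0], [0, 0, -0.1, 0], [0, 0, -0.1, 0]]

```text
time: 19.15
eef_pos: [0.4376, 0.0122, 0.1131]
tcp_rot: [0.521, 0.478, -0.521, 0.479]
contact_force: [-3.3, -1.0, 3.2]
opening: 0.808
```

Request:
servo_tool:
  deltas:
    - [[0, 0, -0.01, 0], [0, 0, -0.02, 0], [0, 0, -0.03, 0], [0, 0, -0.04, 0], [0, 0, -0.04, 0]]

```text
time: 19.65
eef_pos: [0.4365, 0.0123, 0.1097]
tcp_rot: [-0.52, -0.479, 0.522, -0.478]
contact_force: [-12.1, 0.1, 12.8]
opening: 0.813
```

```bash
cat >> h.py <<'E'
def tilt(s,n,z0off=.0116):
    """find far (+x) edge of panel in wrist image, near image columns 200-360"""
    W=wpose(s);im=snap('wrist',n).astype(int)
    m=((im.max(2)-im.min(2)<40)&(im.min(2)>100)); rows=[]
    g=cv2.GaussianBlur(cv2.imread(f'pics/{n}.png',0),(5,5),0).astype(int)
    for u in range(180,400,20):
        c=np.where(m[:,u])[0]; rows.append((u,c.min() if len(c) else -1))
    print(rows)
    # predicted row of the middle of far top edge for tilt th; pivot at grasp point
    R=Ro.from_quat(s['tcp_rot']).as_matrix();y=R[:,2]*np.sign(R[1,2]);x=np.cross(y,[0,0,1]);
    p=s['eef_pos']
    for th in(0,.05,.1,.15,.2,.25):
        zp=.022 # pivot above TCP
        loc=np.array([.075,-z0off-zp+.006]);c,sn=np.cos(th),np.sin(th)
        X=p+[0,0,zp]+x*(c*loc[0]-sn*loc[1])+np.array([0,0,1])*(sn*loc[0]+c*loc[1]);print(th,wproj(W,X)[0].round(1))
E
python3 - <<'E'
from h import *
s=get_state();print(s['time'],s['eef_pos'],s['opening'],s['contact_force'],s['wrist_torque'],jaw(s))
tilt(s,'w7')
E
```

```text
19.65 [0.43645251 0.01229076 0.10974585] 0.813082506764044 [-12.08226649   0.09870903  12.80621562] [ 0.07804411  1.31631858 -0.07472997] 85.11485873016804
[(180, np.int64(105)), (200, np.int64(0)), (220, np.int64(0)), (240, np.int64(0)), (260, np.int64(0)), (280, np.int64(102)), (300, np.int64(0)), (320, np.int64(0)), (340, np.int64(0)), (360, np.int64(0)), (380, np.int64(15))]
0 [281.9 110.8]
0.05 [281.8 107.7]
0.1 [281.8 105. ]
0.15 [281.7 102.6]
0.2 [281.6 100.5]
0.25 [281.6  98.9]
```

View pics/w7.png

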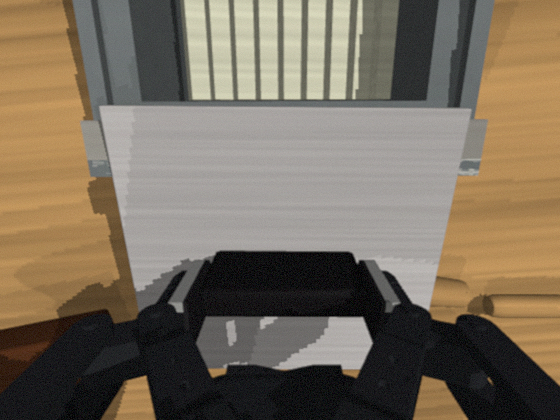

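Request:
servo_tool:
  deltas:
    - [[0, 0, -0.01, 0], [0, 0, -0.02, 0], [0, 0, -0.03, 0], [0, 0, -0.04, 0], [0, 0, -0.05, 0]]

```text
time: 20.2
eef_pos: [0.4348, 0.0124, 0.104]
tcp_rot: [-0.519, -0.48, 0.523, -0.477]
contact_force: [-15.1, -0.6, 13.8]
opening: 0.814
```

Request:
servo_tool:
  deltas:
    - [[0, 0, -0.01, 0], [0, 0, -0.02, 0], [0, 0, -0.03, 0], [0, 0, -0.03, 0], [0, 0, -0.03, 0]]

```text
time: 20.7
eef_pos: [0.4341, 0.0125, 0.1004]
tcp_rot: [-0.518, -0.48, 0.523, -0.476]
contact_force: [-15.3, -1.1, 12.3]
opening: 0.808
```

Request:
servo_tool:
  deltas:
    - [[0, 0, 0.1, 0], [0, 0, 0.25, 0], [0, 0, 0.4, 0], [0, 0, 0.45, 0], [0, 0, 0.45, 0]]

```text
time: 21.2
eef_pos: [0.4376, 0.0124, 0.1452]
tcp_rot: [0.522, 0.477, -0.52, 0.479]
contact_force: [0.2, -0.6, -3.7]
opening: 0.812
```

```bash
python3 - <<'E'
from h import *
s=get_state();print(s['time'],s['eef_pos'],s['opening'],s['contact_force'],s['wrist_torque'],jaw(s))
tilt(s,'w8');W=wpose(s);np.save('pics/w8.npy',W)
sd=snap('side','sd8');sc=snap('scene','sc8')
u,v=proj('side',s['eef_pos'])[0].astype(int);b=cv2.resize(sd[v-45:v+45,u-60:u+60],(400,300),interpolation=2)
u,v=proj('scene',s['eef_pos'])[0].astype(int);a=cv2.resize(sc[v-45:v+45,u-60:u+60],(400,300),interpolation=2)
cv2.imwrite('pics/c8.png',np.vstack([np.hstack([a,b]),np.hstack([cv2.resize(cv2.imread('pics/w8.png'),(400,300)),a*0])]))
E
```

```text
21.2 [0.43759354 0.01238333 0.14524419] 0.8122313886152667 [ 0.20826266 -0.60444192 -3.66792941] [ 0.06167701  0.02763711 -0.03333002] 85.09898601173877
[(180, np.int64(101)), (200, np.int64(0)), (220, np.int64(0)), (240, np.int64(57)), (260, np.int64(55)), (280, np.int64(34)), (300, np.int64(0)), (320, np.int64(0)), (340, np.int64(0)), (360, np.int64(1)), (380, np.int64(0))]
0 [281.9 110.8]
0.05 [281.8 107.8]
0.1 [281.8 105. ]
0.15 [281.7 102.5]
0.2 [281.6 100.4]
0.25 [281.5  98.7]
```

View pics/c8.png

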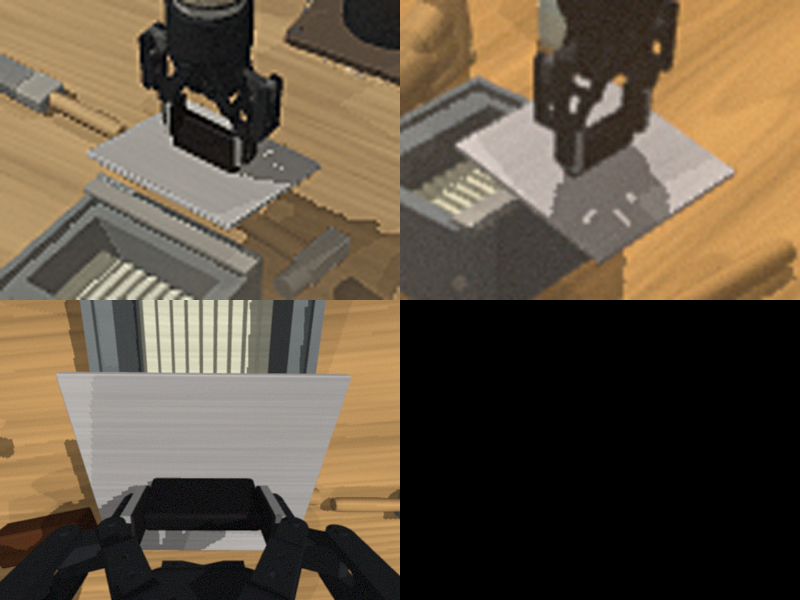

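```bash
python3 - <<'E'
from h import *
from scipy.optimize import least_squares
K=calibration('wrist')['intrinsics'];T=calibration('wrist')['T_tool_cam'];print(K.round(1).tolist())
# work in tool frame with tilt about tool z; corners px
for n,uv in(('w6',[(109,111),(462,112)]),('w8',[(80,104),(490,105)])):
    W=T
    def pred(th,off,x0,y0,zp=.022):
        out=[]
        for sy in(1,-1):
            h=-zp-off+.006;c,s=np.cos(th),np.sin(th)
            f=c*.075-s*h+x0;up=zp+s*.075+c*h
            out.append((f,up,sy*.08+y0))
        return out
    # tool x = down, tool z = +-world y ; forward = tool y sign chosen by camera position
    sg=np.sign(T[1,3]);
    def px(a):
        X=np.array([[-u,sg*f,l] for f,u,l in a]);p=(X-T[:3,3])@T[:3,:3]@K.T;return p[:,:2]/p[:,2:]
    def r(q):
        P=px(pred(q[0],.0116,q[1],q[2]));P=P[np.argsort(P[:,0])];return (P-np.array(uv)).ravel()
    q=least_squares(r,[.1,0,0]);print(n,q.x.round(4),q.fun.round(1))
E
```

```text
[[317.7, 0.0, 283.8], [0.0, 317.7, 208.7], [0.0, 0.0, 1.0]]
w6 [-0.025   0.0004  0.0016] [ 0.   0.6 -0.  -0.6]
w8 [ 0.2354 -0.0019  0.0013] [ 0.   0.6 -0.  -0.6]
```

Request:
servo_tool:
  deltas:
    - [[0.1, -0.01, 0.05, 0], [0.25, -0.02, 0.1, 0], [0.4, -0.04, 0.1, 0], [0.55, -0.05, 0.1, 0], [0.7, -0.06, 0.1, 0]]

```text
time: 21.85
eef_pos: [0.5079, 0.0064, 0.154]
tcp_rot: [-0.521, -0.478, 0.521, -0.478]
contact_force: [0.0, -0.3, -4.1]
opening: 0.811
```

Request:
servo_tool:
  deltas:
    - [[0.15, -0.01, 0, 0], [0.35, -0.02, 0, 0], [0.55, -0.04, 0, 0], [0.7, -0.06, 0, 0], [0.7, -0.06, 0, 0]]

```text
time: 22.35
eef_pos: [0.5789, 0.0001, 0.154]
tcp_rot: [0.521, 0.478, -0.521, 0.478]
contact_force: [-0.2, -0.4, -4.1]
opening: 0.807
```

```bash
python3 - <<'E'
from h import *
s=get_state();print(s['time'],s['eef_pos'],s['opening'],s['contact_force'],jaw(s))
b=np.array([.565,.0015]);a=-.0844;d=s['eef_pos'][:2]-b;print('box xy',d@[np.cos(a),np.sin(a)],d@[-np.sin(a),np.cos(a)])
E
```

```text
22.35 [5.78861154e-01 5.95553714e-05 1.54003750e-01] 0.8072267760968606 [-0.19760559 -0.38523015 -4.12949283] 85.08751201465878
box xy 0.013933243545008385 -0.00026682429283053535
```

Request:
servo_tool:
  deltas:
    - [[0, 0, -0.1, 0], [0, 0, -0.2, 0], [0, 0, -0.3, 0], [0, 0, -0.33, 0], [0, 0, -0.36, 0]]

```text
time: 22.85
eef_pos: [0.5763, 0.0006, 0.1178]
tcp_rot: [-0.521, -0.478, 0.521, -0.478]
contact_force: [0.5, -0.4, -2.7]
opening: 0.815
```

Request:
servo_tool:
  deltas:
    - [[-0.03, 0.003, 0, 0], [-0.06, 0.005, 0, 0], [-0.09, 0.008, 0, 0], [-0.12, 0.01, 0, 0], [-0.12, 0.01, 0, 0]]

```text
time: 23.35
eef_pos: [0.5646, 0.0015, 0.1184]
tcp_rot: [0.521, 0.478, -0.521, 0.478]
contact_force: [3.9, 0.1, -7.7]
opening: 0.811
```

Request:
servo_tool:
  deltas:
    - [[0, 0, -0.01, 0], [0, 0, -0.02, 0], [-0.02, 0.002, -0.02, 0], [-0.04, 0.003, -0.02, 0], [-0.04, 0.003, -0.02, 0]]

```text
time: 23.85
eef_pos: [0.5601, 0.002, 0.1161]
tcp_rot: [-0.521, -0.479, 0.521, -0.478]
contact_force: [-0.8, -0.4, -4.7]
opening: 0.808
```

```bash
python3 - <<'E'
from h import *
s=get_state();print(s['time'],s['eef_pos'],s['opening'],s['contact_force'],s['wrist_torque'],jaw(s))
b=np.array([.565,.0015]);a=-.0844;d=s['eef_pos'][:2]-b;print('box xy',d@[np.cos(a),np.sin(a)],d@[-np.sin(a),np.cos(a)])
W=wpose(s);np.save('pics/w10.npy',W);im=snap('wrist','w10');sd=snap('side','sd10');sc=snap('scene','sc10')
u,v=proj('side',s['eef_pos'])[0].astype(int);p=cv2.resize(sd[v-45:v+45,u-60:u+60],(400,300),interpolation=2)
u,v=proj('scene',s['eef_pos'])[0].astype(int);q=cv2.resize(sc[v-45:v+45,u-60:u+60],(400,300),interpolation=2)
cv2.imwrite('pics/c10.png',np.vstack([np.hstack([q,p]),np.hstack([cv2.resize(im,(400,300)),q*0])]))
E
```

```text
23.85 [0.56005335 0.00196176 0.11613439] 0.8077192466161488 [-0.83589526 -0.42580955 -4.73838402] [-0.00067241  0.04623153  0.02400471] 85.10783995667136
box xy -0.004967970279547969 4.311446525171429e-05
```

View pics/c10.png

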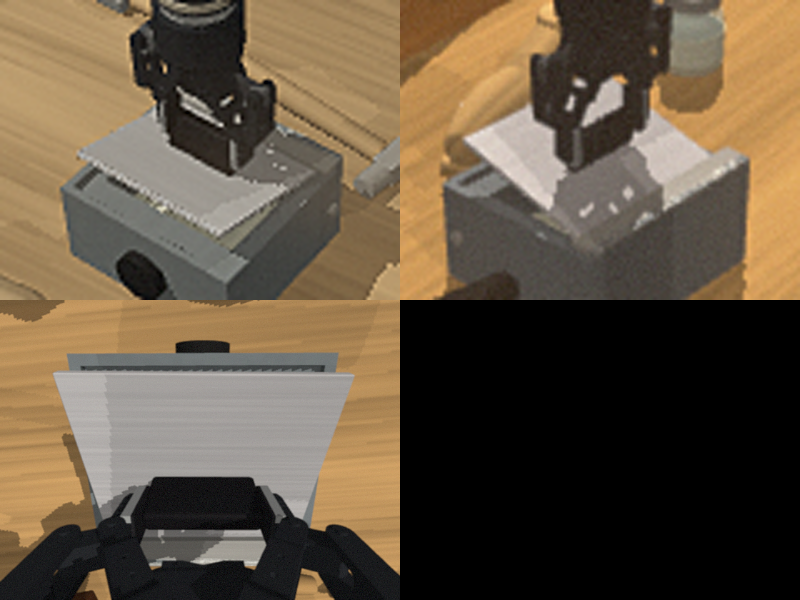

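Request:
servo_tool:
  deltas:
    - [[0, 0, -0.02, 0], [0, 0, -0.04, 0], [0, 0, -0.06, 0], [0, 0, -0.08, 0], [0, 0, -0.08, 0]]
  force: 25

```text
time: 24.5
eef_pos: [0.5632, 0.0016, 0.1106]
tcp_rot: [0.522, 0.477, -0.52, 0.48]
contact_force: [3.7, 0.5, 4.8]
opening: 0.806
```

Request:
servo_tool:
  deltas:
    - [[0.005, 0, -0.02, 0], [0.01, -0.001, -0.04, 0], [0.015, -0.001, -0.06, 0], [0.02, -0.002, -0.08, 0], [0.02, -0.002, -0.08, 0]]

```text
time: 25.0
eef_pos: [0.5672, 0.0012, 0.104]
tcp_rot: [0.524, 0.475, -0.518, 0.481]
contact_force: [5.1, 1.0, 6.7]
opening: 0.81
```

```bash
python3 - <<'E'
from h import *
s=get_state();print(s['time'],s['eef_pos'],s['opening'],s['contact_force'],s['wrist_torque'],jaw(s))
b=np.array([.565,.0015]);a=-.0844;d=s['eef_pos'][:2]-b;print('box xy',d@[np.cos(a),np.sin(a)],d@[-np.sin(a),np.cos(a)])
E
```

```text
25.0 [0.56723572 0.00116265 0.10396875] 0.8100937742171747 [5.07911543 1.01755394 6.66741419] [ 0.17084558 -0.43952446 -0.03825252] 85.05948160157872
box xy 0.002256199158119645 -0.0001476753045656146
```

Request:
servo_tool:
  deltas:
    - [[-0.01, 0.001, -0.02, 0], [-0.02, 0.002, -0.04, 0], [-0.03, 0.003, -0.06, 0], [-0.03, 0.003, -0.07, 0], [-0.03, 0.003, -0.07, 0]]

```text
time: 25.5
eef_pos: [0.5652, 0.0011, 0.0974]
tcp_rot: [0.524, 0.474, -0.518, 0.482]
contact_force: [7.4, 0.4, 5.6]
opening: 0.81
```

```bash
cat > st.py <<'E'
from h import *
s=get_state();print(s['time'],s['eef_pos'],s['opening'],s['contact_force'],s['wrist_torque'],jaw(s))
b=np.array([.565,.0015]);a=-.0844;d=s['eef_pos'][:2]-b;print('box xy',d@[np.cos(a),np.sin(a)],d@[-np.sin(a),np.cos(a)],'tool x',Ro.from_quat(s['tcp_rot']).as_matrix()[:,0])
E
python3 st.py
```

```text
25.5 [0.56515972 0.00112376 0.09743433] 0.8101266273414084 [7.3693638  0.4178175  5.60592596] [ 0.09816776 -0.715168    0.05951769] 85.08235494254687
box xy 0.00019086563228003613 -0.0003614359230164123 tool x [ 0.01392774 -0.00169101 -0.99990157]
```

Request:
servo_tool:
  deltas:
    - [[0, 0, -0.01, 0], [0, 0, -0.02, 0], [0, 0, -0.03, 0], [0, 0, -0.03, 0], [0, 0, -0.03, 0]]

```text
time: 26.0
eef_pos: [0.566, 0.0011, 0.0949]
tcp_rot: [0.525, 0.474, -0.517, 0.482]
contact_force: [10.0, 0.7, 5.7]
opening: 0.809
```

```bash
python3 st.py; python3 - <<'E'
from h import *
s=get_state();W=wpose(s);im=snap('wrist','w12');np.save('pics/w12.npy',W)
b=np.array([.565,.0015]);a=-.0844;R=np.array([[np.cos(a),-np.sin(a)],[np.sin(a),np.cos(a)]])
for n,X in(('rim inner',(77.5,0,91)),('rim outer',(85.5,0,91)),('cover far top',(75,0,91)),('cover far top L',(75,80,91)),('cover far R',(75,-80,91))):
    X=np.array(X)/1e3;w=np.r_[b+R@X[:2],X[2]];print(n,wproj(W,w)[0].round(1))
g=cv2.cvtColor(im,cv2.COLOR_BGR2GRAY)
for u in(200,280,360):print(u,g[70:150:2,u].tolist())
E
```

```text
26.0 [0.56599564 0.00110917 0.09492847] 0.8088944366788486 [10.03614409  0.74631973  5.65677491] [ 0.15056967 -0.90714899  0.06273703] 85.09102106550682
box xy 0.001025038680685117 -0.000305504444024683 tool x [ 0.01614003 -0.00185777 -0.99986802]
rim inner [281.  107.5]
rim outer [280.9  88.4]
cover far top [281.  113.4]
cover far top L [102.1 113.7]
cover far R [460.  113.1]
200 [134, 134, 142, 140, 132, 135, 137, 134, 110, 112, 112, 107, 108, 107, 106, 107, 106, 80, 67, 66, 60, 98, 128, 175, 169, 170, 175, 176, 174, 175, 175, 172, 171, 175, 171, 170, 166, 167, 170, 175]
280 [31, 28, 24, 20, 32, 27, 27, 75, 113, 113, 115, 114, 111, 110, 111, 112, 111, 69, 68, 64, 100, 116, 121, 177, 175, 172, 172, 172, 173, 175, 175, 178, 174, 171, 170, 168, 172, 168, 172, 177]
360 [134, 140, 137, 129, 128, 125, 131, 124, 114, 114, 109, 114, 110, 112, 110, 109, 106, 69, 63, 65, 68, 73, 109, 176, 176, 171, 170, 170, 171, 174, 172, 171, 168, 169, 170, 170, 171, 164, 174, 172]
```

```bash
python3 - <<'E'
from h import *
g=cv2.imread('pics/w12.png',0)
for v in(117,120,124):print(v,'L',g[v,80:130:2].tolist(),'R',g[v,440:490:2].tolist())
E
```

```text
117 L [114, 114, 114, 112, 114, 112, 90, 63, 64, 69, 98, 109, 139, 184, 182, 185, 181, 186, 184, 181, 185, 186, 184, 183, 184] R [170, 171, 170, 168, 170, 172, 171, 167, 171, 173, 171, 176, 135, 47, 45, 49, 60, 105, 107, 108, 111, 110, 104, 106, 105]
120 L [118, 116, 116, 114, 112, 114, 104, 69, 67, 66, 91, 104, 124, 184, 186, 188, 188, 186, 187, 184, 189, 184, 189, 186, 185] R [164, 167, 163, 171, 165, 166, 169, 164, 163, 163, 159, 169, 117, 45, 45, 39, 82, 111, 107, 108, 108, 106, 103, 111, 111]
124 L [114, 115, 116, 114, 116, 114, 115, 76, 67, 66, 74, 107, 104, 172, 189, 184, 187, 181, 190, 191, 186, 188, 187, 187, 187] R [171, 175, 172, 174, 173, 175, 176, 177, 176, 179, 175, 173, 80, 45, 41, 43, 98, 109, 108, 107, 105, 108, 109, 104, 110]
```

Request:
servo_tool:
  deltas:
    - [[0.02, 0, 0.01, 0], [0.03, 0, 0.015, 0], [0.03, 0, 0.015, 0], [0.03, 0, 0.015, 0], [0.03, 0, 0.015, 0]]

```text
time: 26.55
eef_pos: [0.5661, 0.0011, 0.0944]
tcp_rot: [0.523, 0.476, -0.519, 0.481]
contact_force: [5.6, -1.4, 4.9]
opening: 0.813
```

Request:
servo_tool:
  deltas:
    - [[0, 0, 0, 0], [0, 0, 0, 0], [0, 0, 0, 0], [0, 0, 0, 0], [0, 0, 0, 0]]
  claw: 1

```text
time: 27.05
eef_pos: [0.5622, 0.0021, 0.0913]
tcp_rot: [-0.521, -0.479, 0.521, -0.478]
contact_force: [0.9, -0.1, 0.4]
opening: 1.0
```

Request:
servo_tool:
  deltas:
    - [[0, 0, 0.1, 0], [0, 0, 0.3, 0], [0, 0, 0.5, 0], [0, 0, 0.75, 0], [0, 0, 1.0, 0]]

```text
time: 27.55
eef_pos: [0.5626, 0.002, 0.1934]
tcp_rot: [0.521, 0.478, -0.521, 0.478]
contact_force: [0.2, -0.7, 0.5]
opening: 1.0
```

Request:
servo_tool:
  deltas:
    - [[-0.2, 0, 0.2, 0], [-0.4, 0, 0.4, 0], [-0.6, 0, 0.6, 0], [-0.8, 0, 0.8, 0], [-0.9, 0, 1.0, 0]]

```text
time: 28.05
eef_pos: [0.4713, 0.0021, 0.2934]
tcp_rot: [0.521, 0.478, -0.521, 0.478]
contact_force: [-0.3, -0.3, 0.2]
opening: 0.998
```

```bash
python3 st.py; python3 - <<'E'
from h import *
s=get_state();W=wpose(s);im=snap('wrist','w13');np.save('pics/w13.npy',W)
m=((im.astype(int).max(2)-im.astype(int).min(2)<45)&(im.min(2)>130)).astype(np.uint8)
n,l,st,ce=cv2.connectedComponentsWithStats(m);i=1+st[1:,4].argmax()
ys,xs=np.where(l==i);P=wun(W,np.c_[xs,ys],.091)[:,:2];print(st[i],cv2.minAreaRect((P*1000).astype(np.float32)))
b=np.array([.565,.0015]);a=-.0844;R=np.array([[np.cos(a),-np.sin(a)],[np.sin(a),np.cos(a)]])
Q=(P-b)@R*1e3;print('box frame 0.5/99.5 pct',np.percentile(Q,[.3,99.7],axis=0).round(1))
x,y,w,h=st[i][:4];c=im[max(0,y-40):y+h+40,max(0,x-40):x+w+40];cv2.imwrite('pics/c13.png',cv2.resize(c,None,fx=2,fy=2)[:600,:800])
E
```

```text
28.05 [0.47132917 0.00214957 0.29339934] 0.998388270235251 [-0.28283464 -0.26557078  0.15089208] [ 0.03144468 -0.06321632  0.06352083] 85.10634927393649
box xy -0.09339216378602666 -0.007249179934316215 tool x [ 6.80638502e-04 -1.81796712e-04 -9.99999752e-01]
[  193     8   167   142 19659] ((572.966796875, -0.26552581787109375), (159.92031860351562, 132.82508850097656), 85.0846939086914)
box frame 0.5/99.5 pct [[-58.2 -80.2]
 [ 74.5  78.4]]
```

View pics/c13.png

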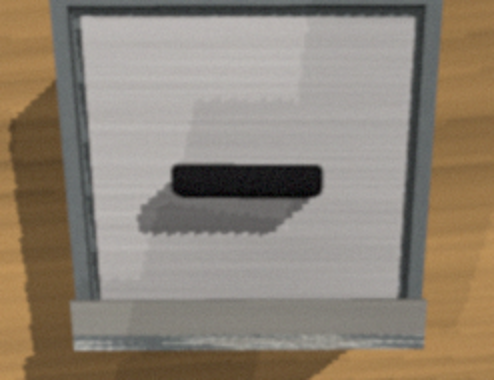

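The wrist view shows the cover lying flat in its recess, with its robot-side edge under the lip and even gaps on both sides. Next I'll reopen the lever.

Request:
servo_tool:
  deltas:
    - [[0.08, 0.2, 0, 0.09], [0.16, 0.4, 0, 0.18], [0.24, 0.6, 0, 0.27], [0.32, 0.8, 0, 0.36], [0.4, 1.0, 0, 0.45]]

```text
time: 28.6
eef_pos: [0.5132, 0.1028, 0.2918]
tcp_rot: [0.321, 0.63, -0.321, 0.63]
contact_force: [1.0, -0.7, 0.8]
opening: 0.998
```

Request:
servo_tool:
  deltas:
    - [[0, 0.2, 0, 0.09], [0, 0.4, 0, 0.18], [0, 0.6, 0, 0.27], [0, 0.8, 0, 0.36], [0, 1.0, 0, 0.45]]

```text
time: 29.1
eef_pos: [0.5128, 0.2029, 0.2917]
tcp_rot: [0.084, 0.702, -0.083, 0.702]
contact_force: [-0.6, -0.3, -0.3]
opening: 0.998
```

Request:
servo_tool:
  deltas:
    - [[0, 0.18, -0.2, 0], [0, 0.18, -0.4, 0], [0, 0.18, -0.6, 0], [0, 0.18, -0.8, 0], [0, 0.18, -0.9, 0]]

```text
time: 29.6
eef_pos: [0.5118, 0.2199, 0.1995]
tcp_rot: [0.085, 0.703, -0.086, 0.701]
contact_force: [0.8, 0.2, -0.6]
opening: 1.003
```

```bash
python3 st.py; python3 - <<'E'
from h import *
rec('wrist',[]);read_camera('side');rec('side',['lever_grip']);read_camera('scene');rec('scene',['lever_grip'])
E
```

```text
29.6 [0.51177939 0.21989867 0.19949553] 1.003446488116027 [ 0.76241908  0.15019395 -0.55106218] [ 0.04215448  0.02251571 -0.0101863 ] 166.1134223861529
box xy -0.07144214038871893 0.21313477997215322 tool x [-3.23139436e-03 -6.97444872e-04 -9.99994536e-01]
side lever_grip [(0.71, [0.223, 0.538, 0.122]), (0.61, [0.515, 0.25, 0.124])]
scene lever_grip [(0.91, [0.521, 0.252, 0.127]), (0.86, [0.241, 0.534, 0.124]), (0.64, [0.632, 0.041, 0.068])]
```

Next I'll descend, grip the lever, and swing it clockwise by 75° along the arc.

Request:
servo_tool:
  deltas:
    - [[0, 0, -0.25, 0], [0, 0, -0.5, 0], [0, 0, -0.75, 0], [0, 0, -0.97, 0], [0, 0, -0.97, 0]]

```text
time: 30.3
eef_pos: [0.5113, 0.2195, 0.1028]
tcp_rot: [0.085, 0.703, -0.086, 0.7]
contact_force: [-0.4, -0.5, -0.1]
opening: 1.004
```

Request:
servo_tool:
  deltas:
    - [[0, 0, 0, 0], [0, 0, 0, 0], [0, 0, 0, 0], [0, 0, 0, 0], [0, 0, 0, 0]]
  claw: -1
  force: 30

```text
time: 30.8
eef_pos: [0.5107, 0.2208, 0.1062]
tcp_rot: [0.087, 0.704, -0.086, 0.699]
contact_force: [-7.9, 1.9, 8.9]
opening: 0.257
```

```bash
python3 - <<'E'
from h import *
s=get_state();print(s['time'],s['eef_pos'],s['opening'],s['contact_force'],s['wrist_torque'],jaw(s))
p=np.array([.531,.304]);d=s['eef_pos'][:2]-p;r=np.hypot(*d);a0=np.arctan2(d[1],d[0]);print(r,np.degrees(a0))
for j in range(3):
  q0=p+r*np.array([np.cos(a0-np.radians(37.5*j)),np.sin(a0-np.radians(37.5*j))])
  print([[*((p+r*np.array([np.cos(a),np.sin(a)])-q0)*10).round(3).tolist(),round(-7.5*k/90,3)] for k in range(1,6) for a in [a0-np.radians(37.5*j+7.5*k)]])
E
```

```text
30.8 [0.51069182 0.22082499 0.10615309] 0.2568572603213022 [-7.92049887  1.93774341  8.89630182] [ 0.22452829  1.38104119 -0.4186988 ] 165.97109358683247
0.08561836417483683 -103.72100178902907
[[-0.107, 0.034, -0.083], [-0.208, 0.081, -0.167], [-0.303, 0.141, -0.25], [-0.389, 0.213, -0.333], [-0.464, 0.296, -0.417]]
[[-0.064, 0.092, -0.083], [-0.116, 0.191, -0.167], [-0.154, 0.296, -0.25], [-0.179, 0.406, -0.333], [-0.189, 0.517, -0.417]]
[[0.005, 0.112, -0.083], [0.024, 0.222, -0.167], [0.058, 0.329, -0.25], [0.105, 0.431, -0.333], [0.165, 0.525, -0.417]]
```

Request:
servo_tool:
  deltas:
    - [[-0.107, 0.034, 0, -0.083], [-0.208, 0.081, 0, -0.167], [-0.303, 0.141, 0, -0.25], [-0.389, 0.213, 0, -0.333], [-0.464, 0.296, 0, -0.417]]

```text
time: 31.3
eef_pos: [0.4656, 0.2502, 0.1062]
tcp_rot: [0.308, 0.637, -0.308, 0.636]
contact_force: [-2.5, 2.0, 4.1]
opening: 0.253
```

Request:
servo_tool:
  deltas:
    - [[-0.064, 0.092, 0, -0.083], [-0.116, 0.191, 0, -0.167], [-0.154, 0.296, 0, -0.25], [-0.179, 0.406, 0, -0.333], [-0.189, 0.517, 0, -0.417]]

```text
time: 31.8
eef_pos: [0.4465, 0.3029, 0.1063]
tcp_rot: [0.496, 0.505, -0.496, 0.503]
contact_force: [-4.3, 4.2, 3.7]
opening: 0.25
```

Request:
servo_tool:
  deltas:
    - [[0.002, 0.056, 0, -0.042], [0.005, 0.112, 0, -0.083], [0.013, 0.167, 0, -0.125], [0.024, 0.222, 0, -0.167], [0.024, 0.222, 0, -0.167]]

```text
time: 32.3
eef_pos: [0.449, 0.3258, 0.1062]
tcp_rot: [0.558, 0.437, -0.557, 0.434]
contact_force: [-4.7, 4.1, 3.7]
opening: 0.249
```

```bash
python3 - <<'E'
from h import *
s=get_state();print(s['time'],s['eef_pos'],s['opening'],s['contact_force'],s['wrist_torque'],jaw(s))
p=np.array([.531,.304]);d=s['eef_pos'][:2]-p;r=np.hypot(*d);a0=np.arctan2(d[1],d[0]);print(r,np.degrees(a0))
E
```

```text
32.3 [0.44904602 0.32583748 0.10624703] 0.24850795761189773 [-4.67567667  4.08825304  3.74487685] [0.80157978 0.75243845 0.05118316] 75.9898288908976
0.08481350377811323 165.07962218735872
```

Jaw 76° and direction 165°, so it is close to the stop. I'll push on until the force rises.

Request:
servo_tool:
  deltas:
    - [[0.005, 0.02, 0, -0.017], [0.01, 0.04, 0, -0.033], [0.02, 0.06, 0, -0.05], [0.02, 0.08, 0, -0.06], [0.02, 0.08, 0, -0.06]]

```text
time: 32.8
eef_pos: [0.4499, 0.3279, 0.1061]
tcp_rot: [-0.571, -0.409, 0.579, -0.414]
contact_force: [-9.1, -13.3, 11.8]
opening: 0.25
```

```bash
python3 - <<'E'
from h import *
s=get_state();print(s['time'],s['eef_pos'],s['opening'],s['contact_force'],s['wrist_torque'],jaw(s))
p=np.array([.531,.304]);d=s['eef_pos'][:2]-p;r=np.hypot(*d);a0=np.arctan2(d[1],d[0]);print(r,np.degrees(a0))
E
```

```text
32.8 [0.44994755 0.32789793 0.10609681] 0.2500592037707404 [ -9.06011022 -13.26644348  11.79984976] [-1.92005234  1.17810784  1.42146068] 71.19258623818277
0.08450213116838252 163.57209758963023
```

Request:
servo_tool:
  deltas:
    - [[0, 0.02, 0, 0], [0.01, 0.04, 0, 0], [0.01, 0.04, 0, 0], [0.01, 0.04, 0, 0], [0.01, 0.04, 0, 0]]

```text
time: 33.3
eef_pos: [0.4502, 0.328, 0.1059]
tcp_rot: [-0.568, -0.407, 0.582, -0.415]
contact_force: [-11.5, -25.8, 17.3]
opening: 0.249
```

Request:
servo_tool:
  deltas:
    - [[-0.01, -0.06, 0, 0.04], [-0.01, -0.06, 0, 0.04], [-0.01, -0.06, 0, 0.04], [-0.01, -0.06, 0, 0.04], [-0.01, -0.06, 0, 0.04]]
  claw: 1

```text
time: 33.8
eef_pos: [0.4519, 0.3299, 0.1049]
tcp_rot: [0.564, 0.427, -0.564, 0.427]
contact_force: [0.3, 0.5, 0.8]
opening: 0.999
```

Request:
servo_tool:
  deltas:
    - [[0, 0, 0.2, 0], [0, 0, 0.4, 0], [0, 0, 0.6, 0], [0, 0, 0.8, 0], [0, 0, 1.0, 0]]

```text
time: 34.3
eef_pos: [0.4517, 0.3298, 0.2055]
tcp_rot: [-0.564, -0.427, 0.564, -0.427]
contact_force: [0.1, 0.5, 0.8]
opening: 0.999
```

Request:
servo_tool:
  deltas:
    - [[-0.04, -0.1, 0.2, 0.04], [-0.08, -0.2, 0.4, 0.07], [-0.12, -0.3, 0.6, 0.07], [-0.16, -0.4, 0.8, 0.07], [-0.2, -0.4, 0.85, 0.07]]

```text
time: 34.8
eef_pos: [0.4327, 0.2895, 0.2927]
tcp_rot: [0.542, 0.456, -0.538, 0.457]
contact_force: [0.5, 0.3, 0.0]
opening: 1.0
```

```bash
python3 st.py;python3 - <<'E'
from h import *
s=get_state();W=wpose(s);im=snap('wrist','w14');np.save('pics/w14.npy',W)
p=np.array([.531,.304]);b=wproj(W,[p[0],p[1],.126])[0];print(b)
m=np.zeros(im.shape[:2],np.uint8);t=wproj(W,[p[0]-.075,p[1]+.02,.126])[0].astype(int);print(t)
r=80;y0,x0=max(0,t[1]-r),max(0,t[0]-r)
y1=min(t[1]+r,255)
m[y0:y1,x0:t[0]+r]=(im[y0:y1,x0:t[0]+r].max(2)<45)
n,l,st,ce=cv2.connectedComponentsWithStats(m);i=1+st[1:,4].argmax();ys,xs=np.where(l==i)
P=wun(W,np.c_[xs,ys],.124)[:,:2];print(st[i],cv2.minAreaRect((P*1000).astype(np.float32)))
v=cv2.fitLine((P*1000).astype(np.float32),cv2.DIST_L2,0,.01,.01).ravel();print(v,np.degrees(np.arctan2(v[1],v[0]))%180)
# same treatment of the earlier picture w3 (lever at start) for comparison
rec('wrist',['lever_grip']);read_camera('side');rec('side',['lever_grip','cover','hammer']);read_camera('scene');rec('scene',['lever_grip','cover','hammer','brush'])
E
```

```text
34.8 [0.43274858 0.28951538 0.29273127] 1.000210816654697 [0.46497087 0.32263466 0.02829896] [ 0.00361523 -0.0102598   0.04355209] 80.45057233503077
box xy -0.15606031324099148 0.27584139535925817 tool x [ 0.00465869  0.00187706 -0.99998739]
[249.97903323  88.6961732 ]
[245 172]
[ 233  121   27   94 1921] ((458.4099426269531, 323.8385925292969), (21.49388885498047, 92.25537109375), 74.50672149658203)
[ 9.6418548e-01 -2.6522899e-01  4.6066248e+02  3.2345132e+02] 164.61945
wrist lever_grip [(0.78, [0.195, 0.552, 0.128]), (0.64, [0.484, 0.318, 0.123])]
side lever_grip [(0.61, [0.222, 0.537, 0.122]), (0.59, [0.467, 0.326, 0.127]), (0.34, [0.321, -0.27, 0.018])]
side cover [(0.6, [0.563, 0.02, 0.091])]
side hammer [(0.2, [0.705, 0.364, 0.028])]
scene lever_grip [(0.56, [0.241, 0.533, 0.126])]
scene cover [(0.83, [0.578, 0.006, 0.092]), (0.2, [0.337, 0.244, 0.04])]
scene hammer [(0.7, [0.383, 0.042, 0.021])]
scene brush [(0.56, [0.337, -0.274, 0.018])]
```

```bash
python3 -c "
from plant import *
print(sign_off())"
```

```text
the job is handed in; nothing more can be done
None
```

The job is done and handed in at about 35 s of the 72 s allowed.

- **Valve shut:** I turned the brass valve's lever until it stopped moving, with 20 N pushing against the stop. The blue look-alike was left alone.
- **Cover refitted:** I tilted the cover to about 0.24 rad by pressing it on the outer edge of the box's lip. Its robot-side edge then went under the lip, and I lowered it flat and let go. The wrist picture afterwards showed it in the recess with clear gaps on both sides. It measured 160 mm wide at the height of a seated cover (91 mm), and its visible part ran from x = -58 to +74.5 mm of the box.
- **Valve opened again:** I turned the lever back until it stopped, with about 25 N and no further movement. In the last picture it points along 164.6°, against about 164.4–165.4° for the pipe. The robot was clear of everything.

**Checks that were weak or disagreed:**
- In the last round the networks missed the brass lever in the scene view, and found the hammer in the side view only with a low score, in the wrong place.
- The hammer and brush were found where they started in the scene view. I did not check the lasts, jar, tin and block again at the end.

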